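# Brass offcut into the treadle bin

## Task

The brass slug is scrap for the lidded brass bin. Hook the lid open with the treadle (press it down, push it left under its catch and let it up), put the slug into the bin, then unhook the treadle and ease it all the way up so that the lid closes gently, without slamming. Be light on the treadle, and leave the aluminium and steel blocks where they lie.

Things in the scene. Friction and masses are not known exactly. Their poses are not given: they have to be found in the camera images.
- bin: Grey sheet-steel bin with a yellow lid, screwed to the bench. Origin: underside, middle of the box; z up, x from the treadle to the lid hinge, y to its left. Open box: outside x -72..83, y -90..90 mm, walls 3 mm, rim 96 mm high, inner floor 7 mm high, offcuts up to 4 mm on it. Lid hinge at x 87, z 100 mm; the lid reaches 166 mm from it and is 190 mm wide.
- lid (a joint): Lid angle, rad: 0 shut, 1.2 to 1.95 when hooked open (front edge swings up and back). A push rod ties it to the treadle: 3 to 4.2 rad of lid per rad of pedal. Let go from open it slams at 6 rad/s or more; closed gently it never falls faster than 3 rad/s, about 70 mm/s at the treadle.
- pedal (a joint): Turn of the treadle about its shaft, rad: 0 up (lid shut), grows as the treadle is pressed, limit 0.68. The shaft lies along the bin's y at x -90, z 60 mm of the bin. Pressing at the treadle's middle takes 7 to 11 N all the way down to the buffer (see catch_post); coming up it pushes back with 4 to 9 N.
- side_slide (a joint): How far the treadle has been pushed left (bin +y) along its shaft, m: 0 at rest, limit 0.017; a spring of 1 to 3 N pushes it back. Properly hooked it reads 0.011 to 0.017 and stays there when let go. Hooked, it must be pressed down some 5 to 7 mm before it can come back right.
- treadle: Dark steel pedal plate 52 x 64 mm, sides turned up 8 mm (58 mm clear between), 110 mm from the shaft. Origin: middle of its top face; x to the bin, y left, z out of the face. At rest 95 mm high, front tipped up 0.30 rad; hooked 33 to 54 mm high, front 0.1 to 0.27 rad down. Light sheet: over 22 N from the robot bends it; the lid makes it sluggish, so meet it slowly. Headed pin at its left.
- catch_post (a point): Steel catch (hook) on an 82 mm high slotted post left of the treadle; the point is the middle of its lip's underside at mid setting. It is clamped up to 7.5 mm higher or lower, not measured. At its foot the pin meets a rubber buffer (5 N per mm at the treadle, felt as a rise over the steady pressing force): just there the pin head, 16 mm across, clears the lip and can go left.
- slug_mid (a point): Centre of the brass slug, a yellow metal block 28 x 28 mm and 24 mm high, loose on the bench, 0.1 to 0.22 kg; axes along its edges.
- alu_mid (a point): Centre of the bright aluminium block, 38 x 52 mm and 22 mm high, loose on the bench; a finished part.
- steel_mid (a point): Centre of the dull steel block, 30 x 40 mm and 18 mm high, loose on the bench; a finished part.
There are look-alikes about, which are no part of the job. Leave any brown or red look-alike of the part that bears slug_mid alone.

How it is judged:
On the way, in this order (a step that is already met when the one before it is completed fails the run):
1. the lid stands open by itself, the treadle hooked on the left (9 mm or more) and the robot off it (value of joint lid above 1.15 rad and value of joint side_slide above 0.009 m and contact force between each of the fingers, the arm and treadle below 0.2 N), for 0.3 s.
2. the brass slug lies in the bin, let go, the lid still open (value of joint lid above 1.15 rad and x of slug_mid in the frame of bin between -0.069 and 0.08 m and y of slug_mid in the frame of bin between -0.087 and 0.087 m and z of slug_mid in the frame of bin below 0.045 m and distance between the grasp point and slug_mid above 0.05 m), for 0.2 s.
At the end, for the whole second after the job is handed in: The lid is shut (within 0.04 rad) and still, the treadle fully up (within 0.02 rad) and back to the right (within 3 mm), the brass slug lies inside the bin (its centre below 45 mm), and the aluminium and steel blocks are within 20 mm of where they lay (value of joint lid below 0.04 rad and value of joint pedal below 0.02 rad and value of joint side_slide below 0.003 m and velocity of joint lid between -0.05 and 0.05 rad/s and x of slug_mid in the frame of bin between -0.069 and 0.08 m and y of slug_mid in the frame of bin between -0.087 and 0.087 m and z of slug_mid in the frame of bin below 0.045 m and distance of each of alu_mid, steel_mid from where it was at the start of the episode below 0.02 m); the robot touches nothing.
It fails at once if the treadle is pushed with more than 22 N (contact force between any of the fingers, the arm and treadle above 22 N).
It fails at once if the lid falls faster than 3 rad/s (it slams) (velocity of joint lid below -3 rad/s).
It fails at once if the aluminium or the steel block is shifted by more than 20 mm (distance of any of alu_mid, steel_mid from where it was at the start of the episode above 0.02 m).
It also fails if it takes over 72 s, if anything falls off the work surface, if the arm or the gripper's body presses on something with over 40 N, if the wrist force passes 120 N, or if a joint passes its speed limit or range.

## Robot

A 6-joint arm with a two-finger parallel gripper is mounted at the origin on a cart in front of the work surface, level with it; the furniture and walls round the work are solid. World frame = base frame: x ahead of the robot, y to its left, z up, the work surface at z = 0. Lengths are in m, angles in rad, forces in N, time in s.
With the tool pointing down it reaches from about 0.275 to 0.85 m from the base axis. Payload 5.2 kg.
Tool frame: the origin (TCP) lies between the finger pads; the fingertips stand 22 mm ahead of it and the grasp point (between the pads) lies 3 mm ahead of it; z points along the fingers, y is the line along which they close (so a half turn about z gives the same grasp; the last joint's range is limited). The gripper opens to 85 mm and grips with 20 to 120 N. Pads are 22 mm wide; open, the fingers measure 114 mm over their backs; the gripper's body (76 mm by 85 mm) begins 54 mm behind the grasp point. The pads swing forward as they close: fully open they stand 13 mm farther back than shut.
Start: joints at [1.074, 0.259, 1.535, -0, 1.348, -0.203], TCP at [0.159, 0.526, 0.253] pointing down, gripper open.
Joint ranges: [-3.14, 3.14], [-0.91, 2.08], [0.19, 2.58], [-1.22, 4.36], [0.22, 2.71], [-3.12, 3.12]. Speed limits (rad/s): [2.57, 2.57, 3.14, 3.14, 3.14, 3.14].

## Interface

Orientations are given as a rotation vector (axis times angle).
In Python, from plant import env gives the robot as it stands.
- The arm moves only by the tool drive_tool, never from a script. Its argument "commands" is a list of rows, each a list of 3 entries, a list of its own where there are three numbers: the shift along the tool's x, y, z in m, then the turn, a rotation vector about the tool's x, y, z in degrees, then the opening, from 0 (shut) to 1 (fully open). In form: [[[x, y, z], [ax, ay, az], claw], ...]. A call has 1 to 8 rows; each row is the pose to reach, as a shift and turn from the pose commanded when the call began, along the tool's axes at that moment; what a row does not reach only later rows make up. A row lasts 1/8 s, in which the tool goes at most 62.5 mm and 10.7 degrees, less where a joint would pass 70% of its speed; a pose out of reach is approached as far as the arm can. A call with a gripper value outside its range is refused whole. The fingers move at their own pace and stop on an object; "grip_force" is the grip in N (left out, the last holds). Time passes only in rows, so rows that repeat a pose let the fingers close. It gives the time, the measured TCP pose, the force, the opening and the grip force at its end, in the units of the state.
- env.get_obs(): the state, without advancing time (a new reading comes with each control period).
- env.capture(name): name is "scene" or "top"; returns a dict with "frame" (420x560x3 uint8, red, green, blue), "fx", "fy", "cx", "cy" (pixels), "k1" (the pictures are not rectified: a ray, as slopes to the right and down, at radius r is drawn at 1 + k1 r^2 times it, then the intrinsics apply), "cam_to_world" (4x4, takes a point from camera to world coordinates). Camera axes: x right, y down, z forward; pixel columns grow to the right and rows downward; lengths in m; the calibration is good to about 2 mm. A picture is of the moment at which its call begins. There is no depth.
- env.close_job(): hands the job in; it is judged then, once.
The state is a dict: "clock": time; "q": joint angles; "joint_vel": joint speeds; "effort": joint torques, N m; "tcp_pos": TCP position; "tool_rot": TCP orientation; "wrist_force": force on the tool from outside, world axes, zero at the start; "moment": the same for the moment, N m; "opening": finger opening in m; "grip_force": force on a finger pad.
Only numpy, scipy, OpenCV 4.12 (cv2) and the standard library are available. Lean on these libraries where they do the work, as an engineer would, in place of code of your own. Each camera call takes 0.05 s, during which the arm holds its last target. There are 200 camera calls.

## Working session

There is one attempt and no reset: what is moved stays moved. The work goes in short steps, Python scripts to look and compute and a tool call to move; the robot and the scene stay as the last step left them, time stands still between calls to the robot, and variables do not carry over. Pictures are saved under pics/ and viewed, at most 11 in all, crops included, and the job is handed in when it is done.

Besides the shell and the picture viewer there is one more tool, called after ">>>" as a command line: name --argument value ..., lists and objects as JSON in quotes. drive_tool: Moves the arm, as the interface text tells. Its arguments: {"type":"object","properties":{"commands":{"type":"array"},"grip_force":{"type":"number"}},"required":["commands"]}

```bash
mkdir -p pics; ls
cat > h.py <<'E'
import numpy as np,cv2
from plant import env
from scipy.spatial.transform import Rotation as R
def snap(n,f):
    c=env.capture(n); cv2.imwrite('pics/'+f+'.png',c['frame'][:,:,::-1]); np.save('pics/'+f+'.npy',c,allow_pickle=True); return c
def load(f): return np.load('pics/'+f+'.npy',allow_pickle=True).item()
def K(c): return np.array([[c['fx'],0,c['cx']],[0,c['fy'],c['cy']],[0,0,1.]]),np.array([c['k1'],0,0,0,0.])
def ray(c,uv):
    k,d=K(c); p=cv2.undistortPoints(np.array([[uv]],float),k,d)[0,0]
    T=np.array(c['cam_to_world']); return T[:3,3],T[:3,:3]@np.array([p[0],p[1],1])
def onz(c,uv,z):
    o,d=ray(c,uv); return o+d*(z-o[2])/d[2]
def proj(c,P):
    k,d=K(c); T=np.linalg.inv(np.array(c['cam_to_world'])); 
    return cv2.projectPoints(np.atleast_2d(P).astype(float),cv2.Rodrigues(T[:3,:3])[0],T[:3,3],k,d)[0][:,0]
def tri(c1,u1,c2,u2):
    A=[];b=[]
    for c,u in((c1,u1),(c2,u2)):
        o,d=ray(c,u); d/=np.linalg.norm(d); M=np.eye(3)-np.outer(d,d); A.append(M); b.append(M@o)
    return np.linalg.lstsq(np.vstack(A),np.hstack(b),rcond=None)[0]
E
python3 - <<'E'
from h import *
for n in('scene','top'):
    c=snap(n,n+'0'); print(n,c['fx'],c['k1'],np.round(c['cam_to_world'],3).tolist())
o=env.get_obs(); print({k:np.round(v,3).tolist() for k,v in o.items()})
E
```

```text
pics
scene 415.82072178978484 -0.04653483743183788 [[0.895, -0.333, 0.296, 0.269], [-0.446, -0.66, 0.604, -0.532], [-0.006, -0.673, -0.74, 0.768], [0.0, 0.0, 0.0, 1.0]]
top 425.2690721459308 -0.01194248770014792 [[0.006, -0.986, 0.168, 0.375], [-1.0, -0.003, 0.016, 0.048], [-0.015, -0.168, -0.986, 1.251], [0.0, 0.0, 0.0, 1.0]]
{'clock': 0.1, 'q': [1.074, 0.259, 1.536, 0.0, 1.348, -0.203], 'joint_vel': [0.0, -0.0, -0.001, -0.001, -0.003, -0.001], 'effort': [0.002, -44.696, -29.125, -0.0, 0.006, 0.0], 'tcp_pos': [0.159, 0.526, 0.253], 'tool_rot': [-0.46, -3.107, 0.002], 'wrist_force': [0.156, -0.442, -0.413], 'moment': [-0.01, 0.033, 0.023], 'grip_force': 0.0, 'opening': 0.085}
```

View pics/scene0.png

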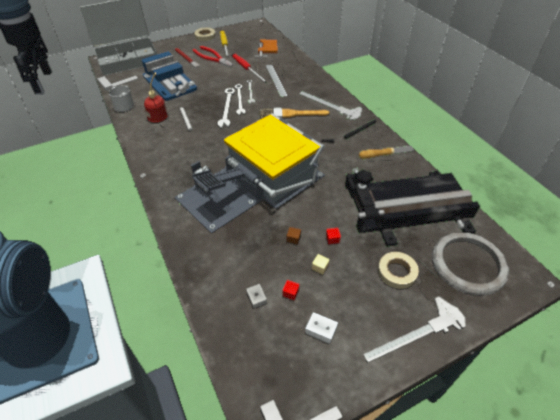

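View pics/top0.png

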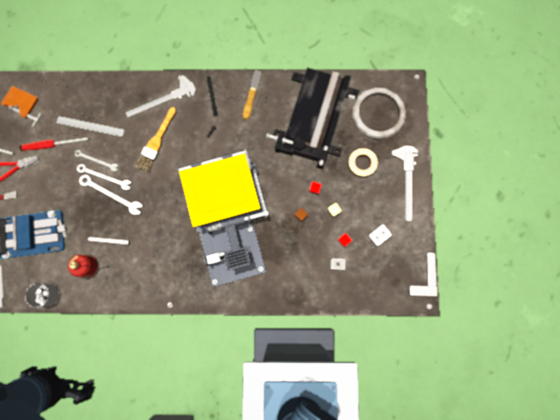

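Both views show the bin (scene 272,160; top 222,190) and the treadle (scene 212,180; top 232,258). Candidates for the slug are yellow scene (320,263) / top (335,210), brown (293,236), red (333,236) and red (291,290). By the description I choose the yellow one. The aluminium block is at (321,327) and the steel block at (256,295). Next is one close crop to check this.

Run:
```python
from h import *
a=cv2.imread('pics/scene0.png');b=cv2.imread('pics/top0.png')
A=cv2.resize(a[150:240,170:270],(400,360),interpolation=3)
B=cv2.resize(b[215:290,190:273],(400,360),interpolation=3)
C=cv2.resize(a[225:285,270:370],(400,240),interpolation=3)
D=cv2.resize(b[140:230,175:325],(400,240),interpolation=3)
cv2.imwrite('pics/m1.png',np.vstack([np.hstack([A,B]),np.hstack([C,D])]))
c,t=load('scene0'),load('top0')
# slug: yellow-ish blob
def blob(img,x0,y0,x1,y1,lo,hi):
    h=cv2.cvtColor(img[y0:y1,x0:x1],cv2.COLOR_BGR2HSV); m=cv2.inRange(h,lo,hi)
    n,l,s,cc=cv2.connectedComponentsWithStats(m); i=1+s[1:,4].argmax(); 
    pts=np.argwhere(l==i)[:,::-1].astype(np.float32)+[x0,y0]
    return cc[i]+[x0,y0],s[i],cv2.minAreaRect(pts.astype(np.float32))
for im,cam,box in((a,c,(305,248,338,278)),(b,t,(324,200,347,220))):
    p,s,r=blob(im,*box,(18,40,120),(40,255,255)); print(p,s,r,onz(cam,p,.024),onz(cam,p,.012))
    print([np.round(onz(cam,q,.024),3).tolist() for q in cv2.boxPoints(r)])
p,s,r=blob(b,170,140,270,230,(22,150,120),(35,255,255)); print(r,[np.round(onz(t,q,.105),3).tolist() for q in cv2.boxPoints(r)])
print('alu',onz(t,(380,235),.022),'steel',onz(t,(338,264),.018))
```

```text
[320.27638191 261.54271357] [  7   5  18  18 199] ((320.191162109375, 261.51470947265625), (14.57737922668457, 14.062882423400879), 30.963754653930664) [ 0.58406284 -0.10311143  0.024     ] [ 0.58915235 -0.09618653  0.012     ]
[[0.562, -0.099, 0.024], [0.592, -0.078, 0.024], [0.606, -0.107, 0.024], [0.576, -0.127, 0.024]]
[334.51162791 208.80232558] [ 3  2 16 15 86] ((334.800048828125, 208.6000518798828), (12.521980285644531, 14.310833930969238), 63.43495178222656) [ 0.58675025 -0.10175736  0.024     ] [ 0.58882233 -0.1032235   0.012     ]
[[0.594, -0.076, 0.024], [0.614, -0.114, 0.024], [0.58, -0.129, 0.024], [0.561, -0.092, 0.024]]
((218.80767822265625, 189.9615478515625), (58.23664474487305, 71.04169464111328), 74.74488067626953) [[0.678, 0.345, 0.105], [0.732, 0.155, 0.105], [0.572, 0.11, 0.105], [0.52, 0.296, 0.105]]
alu [ 0.51059137 -0.23216202  0.022     ] steel [ 0.42683354 -0.10979332  0.018     ]
```

View pics/m1.png

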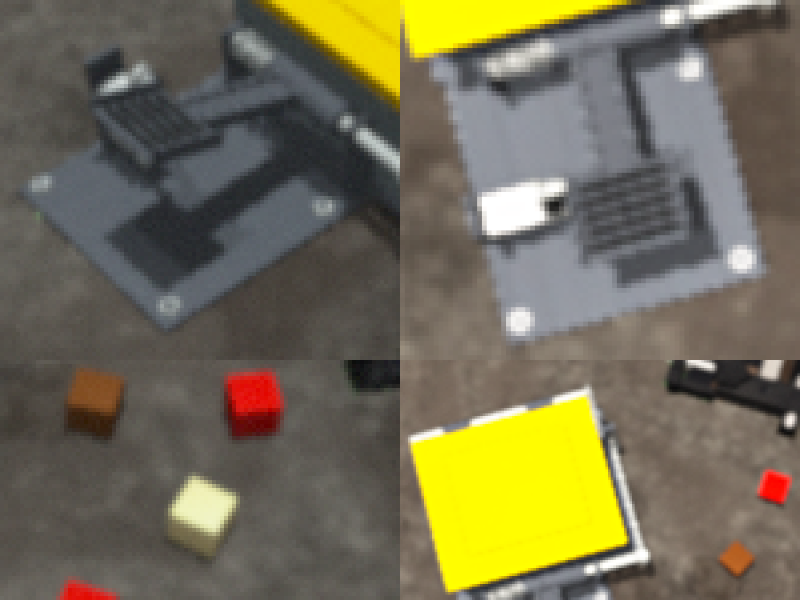

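The crop confirms the yellow block is the slug. The treadle plate's middle is at top px ≈(239,258) / scene (209,180), with the post on its left at top (215,259).

```bash
cat >> h.py <<'E'
def sil(cams,masks,P,x0,pars):
    from scipy.optimize import minimize
    def cost(v):
        s=0
        for c,m in zip(cams,masks):
            h=cv2.convexHull((proj(c,P(v))*16+0).astype(np.float32)).round().astype(np.int32)
            M=np.zeros((420*1,560),np.uint8); cv2.fillConvexPoly(M,h,255,cv2.LINE_AA,4)
            s+=1-np.minimum(M,m).sum()/np.maximum(M,m).sum()
        return s
    best=min((minimize(cost,np.array(x0)+np.r_[0,0,dy],method='Nelder-Mead',options=dict(initial_simplex=np.vstack([np.array(x0)+np.r_[0,0,dy]]+[np.array(x0)+np.r_[0,0,dy]+e for e in np.diag([.008,.008,.15])]),maxiter=200)) for dy in pars),key=lambda r:r.fun)
    return best.x,best.fun
def box(sx,sy,z0,z1,cx=0):
    B=np.array([[cx+a*sx/2,b*sy/2,z] for a in(-1,1) for b in(-1,1) for z in(z0,z1)])
    return lambda v: B@R.from_euler('z',v[2]).as_matrix().T+[v[0],v[1],0]
E
python3 - <<'E'
from h import *
a,b=cv2.imread('pics/scene0.png'),cv2.imread('pics/top0.png'); c,t=load('scene0'),load('top0')
def mask(img,x0,y0,x1,y1,lo,hi):
    M=np.zeros(img.shape[:2],np.uint8); M[y0:y1,x0:x1]=cv2.inRange(cv2.cvtColor(img[y0:y1,x0:x1],cv2.COLOR_BGR2HSV),lo,hi); return M
Y=((18,35,110),(40,255,255))
m1,m2=mask(a,305,248,338,278,*Y),mask(b,324,200,347,220,*Y)
for cs,ms in(([c,t],[m1,m2]),([c],[m1]),([t],[m2])): print('slug',sil(cs,ms,box(.028,.028,0,.024),[.587,-.102,.45],[-.3,0,.3]))
Y=((22,150,100),(35,255,255))
m1,m2=mask(a,215,105,330,190,*Y),mask(b,170,140,270,230,*Y)
for z in(.1,.106):
  for cs,ms in(([c,t],[m1,m2]),([c],[m1]),([t],[m2])): print('bin',z,sil(cs,ms,box(.166,.19,z,z+.0005,.004),[.622,.225,.27],[0]))
print('treadle',tri(c,(209,180),t,(239.2,258.3)),onz(t,(239.2,258.3),.095),'post',onz(t,(215.5,258.8),.082))
for n,u in(('brown',(301,215)),('red1',(316,187)),('red2',(345,240))): print(n,onz(t,u,.024))
print(R.from_rotvec(env.get_obs()['tool_rot']).as_matrix().round(3))
E
```

```text
slug (array([ 0.58703542, -0.099754  ,  0.56331425]), np.float64(0.8252317162497768))
slug (array([ 0.58802151, -0.09753919,  0.62918422]), np.float64(0.14957847228135912))
slug (array([ 0.58814373, -0.10254153,  0.46482311]), np.float64(0.5961673781488952))
bin 0.1 (array([0.62143321, 0.22480592, 0.28063708]), np.float64(0.07976376302290578))
bin 0.1 (array([0.62181164, 0.22304523, 0.28450345]), np.float64(0.038515830514844085))
bin 0.1 (array([0.6229028 , 0.22560084, 0.28896968]), np.float64(0.03705842070794696))
bin 0.106 (array([0.61933191, 0.22084605, 0.27882137]), np.float64(0.12937199886141382))
bin 0.106 (array([0.61897253, 0.21664057, 0.28684997]), np.float64(0.03824226424933186))
bin 0.106 (array([0.62161184, 0.22485051, 0.28205332]), np.float64(0.04169904001809821))
treadle [0.43721998 0.16619063 0.1024744 ] [0.43752655 0.16697895 0.095     ] post [0.43651246 0.23339322 0.082     ]
brown [ 0.56806918 -0.00379662  0.024     ]
red1 [ 0.6518507  -0.04834447  0.024     ]
red2 [ 0.49547375 -0.1304381   0.024     ]
[[-0.957  0.29  -0.001]
 [ 0.29   0.957 -0.001]
 [ 0.    -0.002 -1.   ]]
```

>>> drive_tool --commands '[[[-0.05, -0.035, 0], [0, 0, -5], 0.21], [[-0.1, -0.07, 0], [0, 0, -10], 0.21], [[-0.15, -0.105, 0], [0, 0, -15], 0.21], [[-0.2, -0.14, 0], [0, 0, -20], 0.21], [[-0.25, -0.175, 0], [0, 0, -25], 0.21], [[-0.3, -0.21, 0], [0, 0, -30], 0.21], [[-0.35, -0.245, 0], [0, 0, -33.2], 0.21], [[-0.37, -0.262, 0], [0, 0, -33.2], 0.21]]'

```text
clock: 1.1
tcp_pos: [0.4391, 0.1658, 0.253]
tool_rot: [0.443, -3.11, 0.001]
wrist_force: [0.2, 0.0, -0.2]
opening: 0.0182
grip_force: 0.0
```

```bash
cat >> h.py <<'E'
BO=np.array([.622,.2245,0]);BR=R.from_euler('z',.285).as_matrix()
def st():
    o=env.get_obs(); M=R.from_rotvec(o['tool_rot']).as_matrix(); print('t',o['clock'],'tcp',np.round(o['tcp_pos'],4),'bin',np.round(BR.T@(o['tcp_pos']-BO),4),'yaw_y',np.degrees(np.arctan2(M[1,1],M[0,1])).round(1),'F',np.round(o['wrist_force'],1),'op',round(o['opening'],4)); return o,M
def to(P):
    o,M=st(); print('shift',(M.T@(np.array(P)-o['tcp_pos'])).round(4)); return o,M
E
python3 -c "
from h import *
o,M=to((.4369,.1682,.16)); print(M.round(3))"
```

```text
t 1.1 tcp [0.4391 0.1658 0.253 ] bin [-0.192  -0.0049  0.253 ] yaw_y 106.2 F [ 0.2  0.  -0.2] op 0.0182
shift [0.0014 0.0029 0.093 ]
[[-0.96  -0.279 -0.   ]
 [-0.279  0.96  -0.001]
 [ 0.    -0.001 -1.   ]]
```

>>> drive_tool --commands '[[[0, 0, 0.04], [0, 0, 0], 0.21], [[0, 0, 0.08], [0, 0, 0], 0.21], [[0, 0, 0.108], [0, 0, 0], 0.21], [[0, 0, 0.108], [0, 0, 0], 0.21]]'

```text
clock: 1.6
tcp_pos: [0.4356, 0.1682, 0.1433]
tool_rot: [0.446, -3.104, -0.0]
wrist_force: [0.4, 0.0, -0.1]
opening: 0.0176
grip_force: 0.0
```

Run:
```python
from h import *
st(); a=snap('scene','s1')['frame'][:,:,::-1]; b=snap('top','t1')['frame'][:,:,::-1]
cv2.imwrite('pics/m2.png',np.hstack([cv2.resize(a[130:230,160:260],(400,400),interpolation=3),cv2.resize(b[205:305,190:290],(400,400),interpolation=3)]))
```

```text
t 1.6 tcp [0.4356 0.1682 0.1433] bin [-0.1947 -0.0016  0.1433] yaw_y 106.4 F [ 0.4  0.  -0.1] op 0.0176
```

View pics/m2.png

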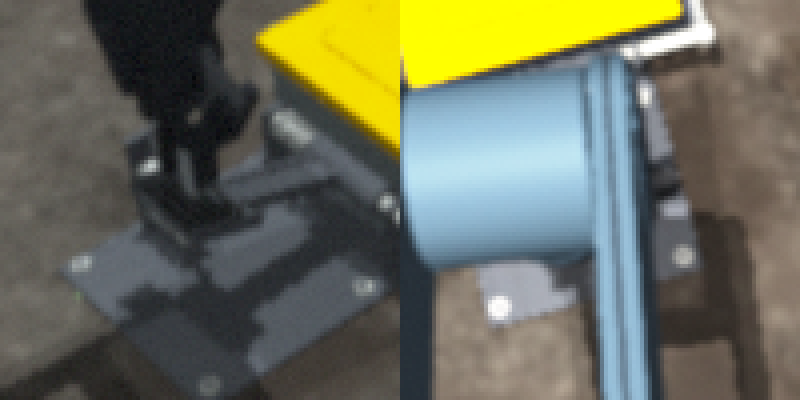

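The left crop shows the fingers (190,200) over the treadle plate, with the post (148,165) to their left. Now I descend gently until contact.

>>> drive_tool --commands '[[[0, 0, 0.006], [0, 0, 0], 0.21], [[0, 0, 0.012], [0, 0, 0], 0.21], [[0, 0, 0.016], [0, 0, 0], 0.21], [[0, 0, 0.02], [0, 0, 0], 0.21], [[0, 0, 0.023], [0, 0, 0], 0.21], [[0, 0, 0.026], [0, 0, 0], 0.21]]'

```text
clock: 2.45
tcp_pos: [0.4375, 0.1685, 0.1194]
tool_rot: [0.447, -3.109, 0.0]
wrist_force: [-3.3, -1.6, 10.7]
opening: 0.0178
grip_force: 4.3
```

>>> drive_tool --commands '[[[0, 0, 0.003], [0, 0, 0], 0.21], [[0, 0, 0.006], [0, 0, 0], 0.21], [[0, 0, 0.009], [0, 0, 0], 0.21], [[0, 0, 0.012], [0, 0, 0], 0.21]]'

```text
clock: 2.95
tcp_pos: [0.4372, 0.1684, 0.1077]
tool_rot: [0.447, -3.109, 0.0]
wrist_force: [-2.6, 0.2, 7.0]
opening: 0.0177
grip_force: 3.0
```

>>> drive_tool --commands '[[[0, 0, 0.004], [0, 0, 0], 0.21], [[0, 0, 0.008], [0, 0, 0], 0.21], [[0, 0, 0.012], [0, 0, 0], 0.21], [[0, 0, 0.016], [0, 0, 0], 0.21], [[0, 0, 0.02], [0, 0, 0], 0.21], [[0, 0, 0.023], [0, 0, 0], 0.21], [[0, 0, 0.026], [0, 0, 0], 0.21], [[0, 0, 0.028], [0, 0, 0], 0.21]]'

```text
clock: 3.95
tcp_pos: [0.4361, 0.1682, 0.0794]
tool_rot: [0.447, -3.107, 0.001]
wrist_force: [-5.6, -2.0, 8.4]
opening: 0.0177
grip_force: 4.6
```

>>> drive_tool --commands '[[[0.001, 0, 0.002], [0, 0, 0], 0.21], [[0.002, 0, 0.004], [0, 0, 0], 0.21], [[0.002, 0, 0.006], [0, 0, 0], 0.21]]'

```text
clock: 4.32
tcp_pos: [0.4362, 0.1681, 0.0742]
tool_rot: [-0.447, 3.108, 0.0]
wrist_force: [-1.6, 0.1, 8.9]
opening: 0.0181
grip_force: 4.5
```

>>> drive_tool --commands '[[[0, 0, 0.002], [0, 0, 0], 0.21], [[0, 0, 0.004], [0, 0, 0], 0.21]]'

```text
clock: 4.58
tcp_pos: [0.4365, 0.1682, 0.0702]
tool_rot: [-0.447, 3.107, 0.0]
wrist_force: [-0.5, 0.9, 9.3]
opening: 0.0178
grip_force: 4.5
```

>>> drive_tool --commands '[[[0, 0, 0.002], [0, 0, 0], 0.21], [[0, 0, 0.003], [0, 0, 0], 0.21]]'

```text
clock: 4.82
tcp_pos: [0.4368, 0.1683, 0.0673]
tool_rot: [-0.447, 3.107, 0.0]
wrist_force: [-0.8, 1.8, 8.8]
opening: 0.0177
grip_force: 4.4
```

>>> drive_tool --commands '[[[0, 0, 0.002], [0, 0, 0], 0.21], [[0, 0, 0.003], [0, 0, 0], 0.21]]'

```text
clock: 5.08
tcp_pos: [0.4371, 0.1684, 0.0644]
tool_rot: [-0.446, 3.106, 0.001]
wrist_force: [0.3, 1.3, 9.7]
opening: 0.0184
grip_force: 4.3
```

>>> drive_tool --commands '[[[0, 0, 0.001], [0, 0, 0], 0.21], [[0, 0, 0.002], [0, 0, 0], 0.21]]'

```text
clock: 5.32
tcp_pos: [0.4375, 0.1685, 0.0626]
tool_rot: [-0.446, 3.105, 0.001]
wrist_force: [-0.3, 1.7, 8.9]
opening: 0.0179
grip_force: 4.2
```

>>> drive_tool --commands '[[[0, 0, 0.001], [0, 0, 0], 0.21], [[0, 0, 0.002], [0, 0, 0], 0.21]]'

```text
clock: 5.58
tcp_pos: [0.4378, 0.1685, 0.0607]
tool_rot: [-0.446, 3.105, 0.001]
wrist_force: [0.8, 1.6, 9.0]
opening: 0.0179
grip_force: 4.2
```

>>> drive_tool --commands '[[[0, 0, 0.001], [0, 0, 0], 0.21], [[0, 0, 0.002], [0, 0, 0], 0.21]]'

```text
clock: 5.82
tcp_pos: [0.4382, 0.1686, 0.0588]
tool_rot: [-0.446, 3.104, 0.001]
wrist_force: [1.7, 2.6, 9.7]
opening: 0.0176
grip_force: 4.2
```

>>> drive_tool --commands '[[[0, 0, 0.001], [0, 0, 0], 0.21], [[0, 0, 0.002], [0, 0, 0], 0.21]]'

```text
clock: 6.08
tcp_pos: [0.4385, 0.1687, 0.0573]
tool_rot: [-0.446, 3.103, 0.001]
wrist_force: [-0.7, 1.9, 15.6]
opening: 0.0179
grip_force: 7.6
```

>>> drive_tool --commands '[[[0, 0, 0.001], [0, 0, 0], 0.21], [[0, 0, 0.0015], [0, 0, 0], 0.21]]'

```text
clock: 6.32
tcp_pos: [0.4387, 0.1688, 0.0563]
tool_rot: [-0.446, 3.102, 0.001]
wrist_force: [-1.3, 1.6, 20.3]
opening: 0.0179
grip_force: 9.8
```

>>> drive_tool --commands '[[[0, 0, -0.001], [0, 0, 0], 0.21], [[0, 0.002, -0.001], [0, 0, 0], 0.21], [[0, 0.004, -0.001], [0, 0, 0], 0.21]]'

```text
clock: 6.7
tcp_pos: [0.4379, 0.1713, 0.0571]
tool_rot: [-0.447, 3.102, -0.003]
wrist_force: [1.4, -6.0, 15.1]
opening: 0.0179
grip_force: 7.3
```

>>> drive_tool --commands '[[[0, 0.002, 0], [0, 0, 0], 0.21], [[0, 0.004, 0], [0, 0, 0], 0.21]]'

```text
clock: 6.95
tcp_pos: [0.4369, 0.175, 0.0571]
tool_rot: [-0.447, 3.102, -0.003]
wrist_force: [1.9, -6.1, 15.1]
opening: 0.0183
grip_force: 7.3
```

>>> drive_tool --commands '[[[0, 0.002, 0], [0, 0, 0], 0.21], [[0, 0.004, 0], [0, 0, 0], 0.21]]'

```text
clock: 7.2
tcp_pos: [0.4358, 0.1788, 0.0571]
tool_rot: [-0.447, 3.102, -0.003]
wrist_force: [2.1, -6.2, 15.0]
opening: 0.0179
grip_force: 7.2
```

>>> drive_tool --commands '[[[0, 0.002, 0], [0, 0, 0], 0.21], [[0, 0.004, 0], [0, 0, 0], 0.21]]'

```text
clock: 7.45
tcp_pos: [0.4347, 0.1826, 0.0571]
tool_rot: [-0.447, 3.102, -0.003]
wrist_force: [2.1, -7.2, 14.3]
opening: 0.0182
grip_force: 7.2
```

>>> drive_tool --commands '[[[0, 0.001, 0], [0, 0, 0], 0.21], [[0, 0.002, 0], [0, 0, 0], 0.21]]'

```text
clock: 7.7
tcp_pos: [0.4342, 0.1845, 0.0571]
tool_rot: [-0.447, 3.102, -0.003]
wrist_force: [2.2, -8.0, 15.0]
opening: 0.0179
grip_force: 7.2
```

```bash
python3 -c "
from h import *
st()
a=snap('scene','s2')['frame'][:,:,::-1]
cv2.imwrite('pics/m3.png',cv2.resize(a[80:230,150:330],(720,600),interpolation=3))"
```

```text
t 7.7 tcp [0.4342 0.1845 0.0571] bin [-0.1915  0.0144  0.0571] yaw_y 106.4 F [ 2.2 -8.  15. ] op 0.0179
```

View pics/m3.png

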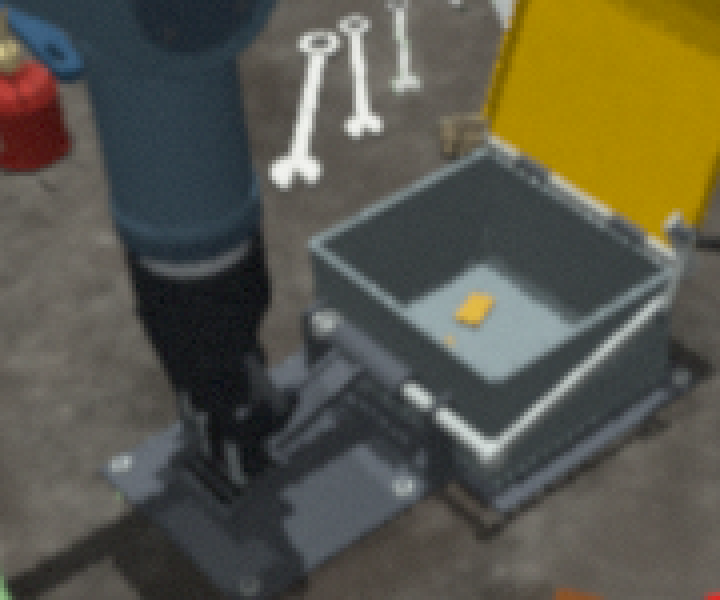

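The picture shows the lid standing open, and the treadle down under the fingers at (215,460). I continue left to the slide's stop.

>>> drive_tool --commands '[[[0, 0.001, 0], [0, 0, 0], 0.21], [[0, 0.002, 0], [0, 0, 0], 0.21]]'

```text
clock: 8.0
tcp_pos: [0.4336, 0.1861, 0.0571]
tool_rot: [-0.447, 3.102, -0.004]
wrist_force: [2.0, -8.9, 15.1]
opening: 0.0178
grip_force: 7.1
```

>>> drive_tool --commands '[[[0, 0.001, 0], [0, 0, 0], 0.21], [[0, 0.002, 0], [0, 0, 0], 0.21]]'

```text
clock: 8.25
tcp_pos: [0.4325, 0.1879, 0.0568]
tool_rot: [-0.448, 3.103, -0.004]
wrist_force: [1.8, -9.0, 14.0]
opening: 0.0181
grip_force: 7.2
```

>>> drive_tool --commands '[[[0, 0.001, 0], [0, 0, 0], 0.21], [[0, 0.002, 0], [0, 0, 0], 0.21]]'

```text
clock: 8.5
tcp_pos: [0.4316, 0.1897, 0.0567]
tool_rot: [-0.448, 3.104, -0.004]
wrist_force: [0.6, -10.1, 14.3]
opening: 0.0181
grip_force: 7.2
```

>>> drive_tool --commands '[[[0, 0.001, 0], [0, 0, 0], 0.21], [[0, 0.002, 0], [0, 0, 0], 0.21]]'

```text
clock: 8.75
tcp_pos: [0.4307, 0.1916, 0.0566]
tool_rot: [-0.448, 3.105, -0.004]
wrist_force: [0.6, -10.1, 14.1]
opening: 0.0178
grip_force: 7.3
```

```bash
python3 -c "
from h import *
st()
c=snap('scene','s3');a=c['frame'][:,:,::-1].copy()
a=cv2.resize(a[145:220,175:275],(800,600),interpolation=3)
cv2.imwrite('pics/m4.png',cv2.convertScaleAbs(a,alpha=1.8,beta=10))
# predicted plate corners for slide s
for s in(0,.011,.017):
  B=np.array([[x,y+s,.034] for x in(-.224,-.172) for y in(-.032,.032)]); p=proj(c,B@BR.T+BO); print(s,((p-[175,145])*8).round().tolist())
"
```

```text
t 8.75 tcp [0.4307 0.1916 0.0566] bin [-0.1929  0.0222  0.0566] yaw_y 106.4 F [  0.6 -10.1  14.1] op 0.0178
0 [[275.0, 543.0], [150.0, 430.0], [412.0, 456.0], [286.0, 348.0]]
0.011 [[253.0, 523.0], [129.0, 411.0], [390.0, 437.0], [265.0, 330.0]]
0.017 [[241.0, 512.0], [118.0, 401.0], [378.0, 427.0], [254.0, 320.0]]
```

View pics/m4.png

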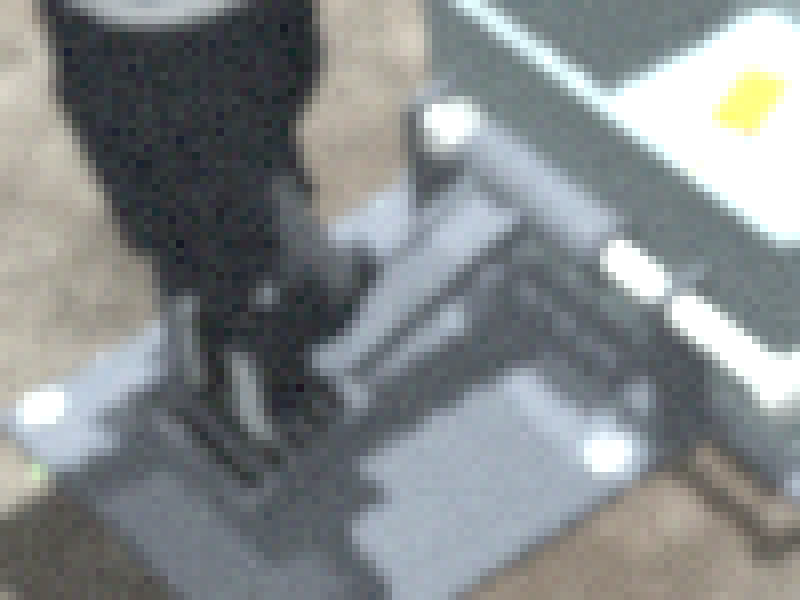

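>>> drive_tool --commands '[[[0, 0.001, 0], [0, 0, 0], 0.21], [[0, 0.001, 0], [0, 0, 0], 0.21]]'

```text
clock: 9.05
tcp_pos: [0.4303, 0.1925, 0.0566]
tool_rot: [-0.448, 3.105, -0.004]
wrist_force: [-0.2, -10.0, 13.9]
opening: 0.0178
grip_force: 7.3
```

>>> drive_tool --commands '[[[0, 0.001, 0], [0, 0, 0], 0.21], [[0, 0.001, 0], [0, 0, 0], 0.21]]'

```text
clock: 9.3
tcp_pos: [0.4298, 0.1935, 0.0565]
tool_rot: [-0.448, 3.105, -0.004]
wrist_force: [0.1, -9.8, 14.8]
opening: 0.0181
grip_force: 7.3
```

>>> drive_tool --commands '[[[0, 0.001, 0], [0, 0, 0], 0.21], [[0, 0.002, 0], [0, 0, 0], 0.21]]'

```text
clock: 9.55
tcp_pos: [0.4292, 0.1953, 0.0565]
tool_rot: [-0.448, 3.106, -0.005]
wrist_force: [-0.5, -10.5, 14.5]
opening: 0.0181
grip_force: 7.3
```

>>> drive_tool --commands '[[[0, 0.001, 0], [0, 0, 0], 0.21], [[0, 0.0015, 0], [0, 0, 0], 0.21]]'

```text
clock: 9.8
tcp_pos: [0.4288, 0.1965, 0.0564]
tool_rot: [-0.449, 3.106, -0.005]
wrist_force: [0.0, -10.9, 14.0]
opening: 0.0178
grip_force: 8.2
```

>>> drive_tool --commands '[[[0, 0, -0.001], [0, 0, 0], 0.21], [[0, 0, -0.002], [0, 0, 0], 0.21], [[0, 0, -0.003], [0, 0, 0], 0.21], [[0, 0, -0.004], [0, 0, 0], 0.21]]'

```text
clock: 10.3
tcp_pos: [0.428, 0.1966, 0.0597]
tool_rot: [-0.448, 3.108, -0.005]
wrist_force: [0.8, -10.1, 7.3]
opening: 0.0184
grip_force: 5.7
```

>>> drive_tool --commands '[[[0, 0, -0.001], [0, 0, 0], 0.21], [[0, 0, -0.002], [0, 0, 0], 0.21], [[0, 0, -0.003], [0, 0, 0], 0.21]]'

```text
clock: 10.68
tcp_pos: [0.4276, 0.1965, 0.0625]
tool_rot: [-0.448, 3.108, -0.005]
wrist_force: [0.6, -10.2, 6.6]
opening: 0.0176
grip_force: 6.0
```

>>> drive_tool --commands '[[[0, 0, -0.001], [0, 0, 0], 0.21], [[0, 0, -0.002], [0, 0, 0], 0.21]]'

```text
clock: 10.92
tcp_pos: [0.4273, 0.1965, 0.0644]
tool_rot: [-0.448, 3.109, -0.005]
wrist_force: [-1.3, -9.5, 7.3]
opening: 0.0179
grip_force: 6.2
```

>>> drive_tool --commands '[[[0, 0, -0.001], [0, 0, 0], 0.21], [[0, 0, -0.002], [0, 0, 0], 0.21]]'

```text
clock: 11.18
tcp_pos: [0.4273, 0.1968, 0.0658]
tool_rot: [-0.448, 3.109, -0.004]
wrist_force: [1.9, -6.6, -2.8]
opening: 0.0177
grip_force: 2.8
```

>>> drive_tool --commands '[[[0, 0, -0.001], [0, 0, 0], 0.21], [[0, 0, -0.002], [0, 0, 0], 0.21]]'

```text
clock: 11.42
tcp_pos: [0.4268, 0.1983, 0.0678]
tool_rot: [-0.447, 3.11, 0.001]
wrist_force: [-0.9, 0.3, -0.4]
opening: 0.0179
grip_force: 0.0
```

>>> drive_tool --commands '[[[0, 0, -0.001], [0, 0, 0], 0.21], [[0, 0, -0.002], [0, 0, 0], 0.21]]'

```text
clock: 11.68
tcp_pos: [0.4267, 0.1984, 0.0698]
tool_rot: [0.448, -3.11, -0.0]
wrist_force: [-0.2, 0.8, 0.1]
opening: 0.0181
grip_force: 0.0
```

The treadle has hooked: it stopped following at TCP z ≈0.065 and the force dropped to zero. I go up and over to the slug.

>>> drive_tool --commands '[[[0, 0, -0.05], [0, 0, 0], 0.21], [[0, 0, -0.1], [0, 0, 0], 0.35], [[-0.01, -0.05, -0.12], [0, 0, -3], 0.6], [[-0.02, -0.105, -0.12], [0, 0, -6], 0.6], [[-0.035, -0.16, -0.12], [0, 0, -9], 0.6], [[-0.05, -0.22, -0.12], [0, 0, -12], 0.6], [[-0.06, -0.275, -0.12], [0, 0, -15.6], 0.6], [[-0.0713, -0.3316, -0.12], [0, 0, -15.6], 0.6]]'

```text
clock: 12.68
tcp_pos: [0.5892, -0.1014, 0.1897]
tool_rot: [-0.866, 3.02, 0.001]
wrist_force: [1.6, 1.2, 0.5]
opening: 0.0509
grip_force: 0.0
```

Run:
```python
from h import *
to((.588,-.1,.10))
c=snap('scene','s4');t=snap('top','t4'); a=c['frame'][:,:,::-1]
A=cv2.resize(a[100:220,160:280],(400,400),interpolation=3);B=cv2.resize(a[190:310,260:380],(400,400),interpolation=3)
cv2.imwrite('pics/m5.png',np.hstack([A,B]))
```

```text
t 12.675 tcp [ 0.5892 -0.1014  0.1897] bin [-0.1231 -0.3035  0.1897] yaw_y 122.0 F [1.6 1.2 0.5] op 0.0509
shift [0.0003 0.0018 0.0897]
```

View pics/m5.png

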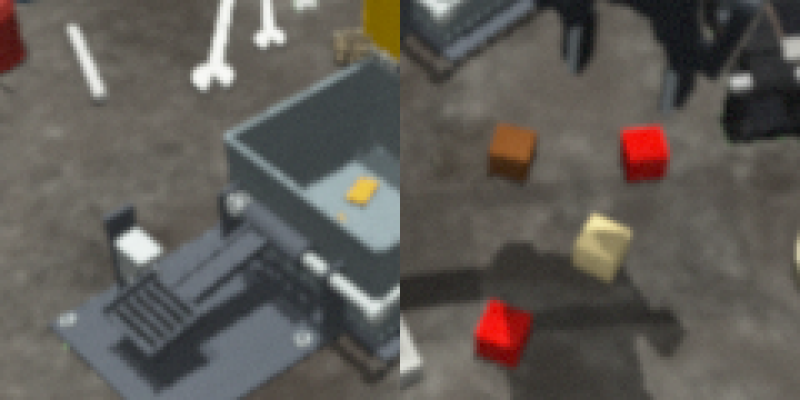

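The left crop shows the treadle hooked at (150,310) with the lid open. The right crop shows the slug at (603,247), clear for the grasp.

>>> drive_tool --commands '[[[0, 0.001, 0.05], [0, 0, 0], 0.6], [[0, 0.001, 0.1], [0, 0, 0], 0.6], [[0, 0.001, 0.13], [0, 0, 0], 0.6], [[0, 0.001, 0.15], [0, 0, 0], 0.6], [[0, 0.001, 0.161], [0, 0, 0], 0.6], [[0, 0.001, 0.161], [0, 0, 0], 0.6]]'

```text
clock: 13.52
tcp_pos: [0.5876, -0.0985, 0.0283]
tool_rot: [0.865, -3.019, -0.001]
wrist_force: [0.4, 0.3, 0.2]
opening: 0.051
grip_force: 0.0
```

>>> drive_tool --commands '[[[0, 0, 0], [0, 0, 0], 0.35], [[0, 0, 0], [0, 0, 0], 0.25], [[0, 0, 0], [0, 0, 0], 0.2], [[0, 0, 0], [0, 0, 0], 0.2], [[0, 0, 0], [0, 0, 0], 0.2]]' --grip_force 35

```text
clock: 14.15
tcp_pos: [0.589, -0.0993, 0.0301]
tool_rot: [-0.864, 3.018, -0.002]
wrist_force: [-0.4, 0.8, 6.8]
opening: 0.027
grip_force: 35.6
```

>>> drive_tool --commands '[[[0, 0, -0.03], [0, 0, 0], 0.2], [[0, 0, -0.08], [0, 0, 0], 0.2], [[0, 0, -0.13], [0, 0, 0], 0.2], [[0, 0, -0.16], [0, 0, 0], 0.2], [[0, 0, -0.16], [0, 0, 0], 0.2]]'

```text
clock: 14.78
tcp_pos: [0.5894, -0.0995, 0.1916]
tool_rot: [-0.864, 3.016, -0.005]
wrist_force: [-0.0, -0.5, -1.6]
opening: 0.027
grip_force: 34.9
```

Run:
```python
from h import *
to(BO+BR@[-.028,-.0,.19])
```

```text
t 14.775 tcp [ 0.5894 -0.0995  0.1916] bin [-0.1224 -0.3018  0.1916] yaw_y 122.0 F [-0.  -0.5 -1.6] op 0.027
shift [-0.1723  0.2652  0.001 ]
```

>>> drive_tool --commands '[[[-0.025, 0.04, -0.01], [0, 0, 3], 0.2], [[-0.055, 0.085, -0.01], [0, 0, 6], 0.2], [[-0.085, 0.13, -0.01], [0, 0, 9], 0.2], [[-0.115, 0.177, -0.01], [0, 0, 12], 0.2], [[-0.145, 0.225, -0.01], [0, 0, 15.6], 0.2], [[-0.172, 0.265, -0.01], [0, 0, 15.6], 0.2], [[-0.172, 0.265, -0.01], [0, 0, 15.6], 0.2]]'

```text
clock: 15.65
tcp_pos: [0.592, 0.2203, 0.1962]
tool_rot: [0.454, -3.105, -0.001]
wrist_force: [-0.7, -0.7, -1.7]
opening: 0.0271
grip_force: 35.0
```

Run:
```python
from h import *
to(BO+BR@[-.028,-.0,.06])
a=snap('scene','s5')['frame'][:,:,::-1]
cv2.imwrite('pics/m6.png',cv2.resize(a[60:210,200:360],(640,600),interpolation=3))
```

```text
t 15.65 tcp [0.592  0.2203 0.1962] bin [-0.03    0.0044  0.1962] yaw_y 106.6 F [-0.7 -0.7 -1.7] op 0.0271
shift [-0.0025 -0.0046  0.1362]
```

View pics/m6.png

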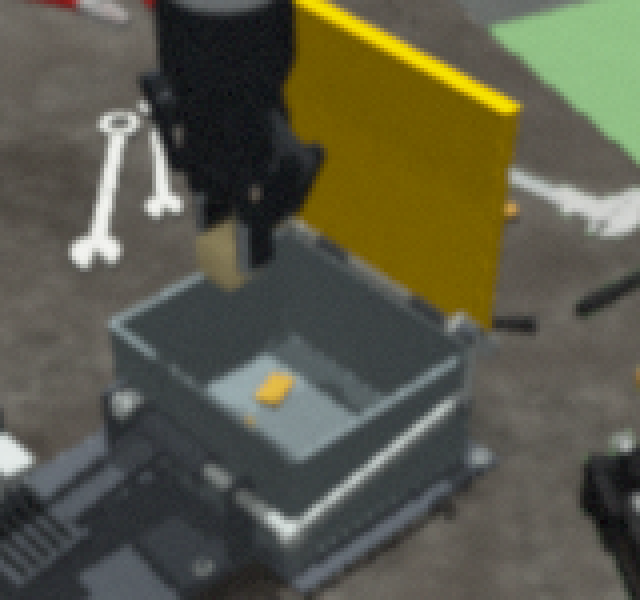

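The slug (220,255) is held above the bin, clear of the lid. I lower it, release and rise.

>>> drive_tool --commands '[[[-0.002, -0.004, 0.04], [0, 0, 0], 0.2], [[-0.002, -0.004, 0.08], [0, 0, 0], 0.2], [[-0.002, -0.004, 0.11], [0, 0, 0], 0.2], [[-0.002, -0.004, 0.13], [0, 0, 0], 0.2], [[-0.002, -0.004, 0.138], [0, 0, 0], 0.2], [[-0.002, -0.004, 0.138], [0, 0, 0], 0.2], [[-0.002, -0.004, 0.138], [0, 0, 0], 0.45], [[-0.002, -0.004, 0.138], [0, 0, 0], 0.6]]'

```text
clock: 16.7
tcp_pos: [0.5976, 0.2136, 0.0621]
tool_rot: [-0.447, 3.107, 0.0]
wrist_force: [-0.8, -0.0, 0.8]
opening: 0.0514
grip_force: 0.0
```

>>> drive_tool --commands '[[[0, 0, 0], [0, 0, 0], 0.6], [[0, 0, -0.04], [0, 0, 0], 0.6], [[0, 0, -0.09], [0, 0, 0], 0.6], [[0, 0, -0.14], [0, 0, 0], 0.6], [[0, 0, -0.14], [0, 0, 0], 0.5], [[0, 0, -0.14], [0, 0, 0], 0.3]]'

```text
clock: 17.45
tcp_pos: [0.5963, 0.2136, 0.2008]
tool_rot: [-0.447, 3.11, -0.0]
wrist_force: [-0.4, 0.4, 0.1]
opening: 0.0264
grip_force: 0.0
```

Run:
```python
from h import *
to(BO+BR@[-.196,.014,.12])
a=snap('scene','s6')['frame'][:,:,::-1]
cv2.imwrite('pics/m7.png',cv2.resize(a[90:210,180:340],(800,600),interpolation=3))
o=np.array([.4273,.1966,.0644]); print(BR.T@(o-BO))
```

```text
t 17.45 tcp [0.5963 0.2136 0.2008] bin [-0.0277 -0.0032  0.2008] yaw_y 106.4 F [-0.4  0.4  0.1] op 0.0264
shift [0.1683 0.0174 0.0807]
[-0.19469042  0.0279668   0.0644    ]
```

View pics/m7.png

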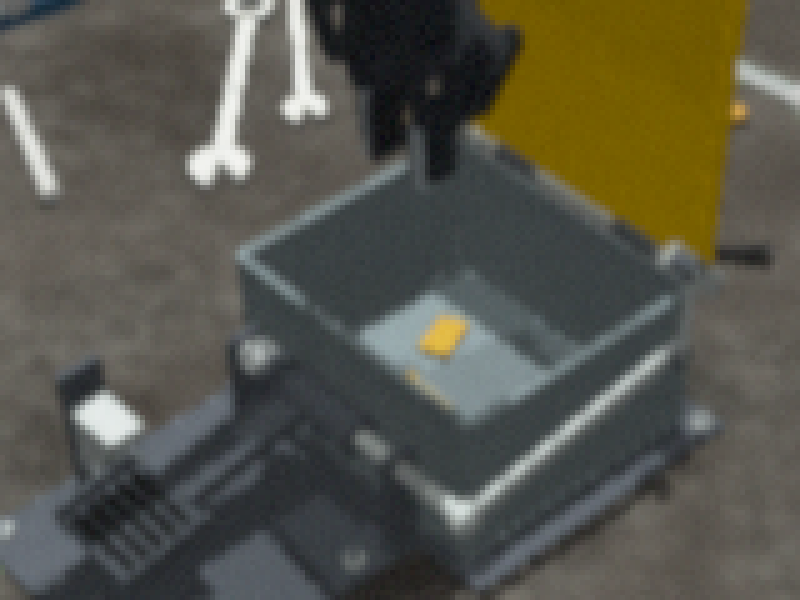

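Run:
```python
from h import *
c=load('s6')
for P in([-.028,0,.033],[-.028,0,.012],[-.069,-.05,.096],[-.069,0,.096],[-.069,.05,.096]): print(P,((proj(c,BO+BR@np.array(P))-[180,90])*5).round())
```

```text
[-0.028, 0, 0.033] [[411. 393.]]
[-0.028, 0, 0.012] [[412. 422.]]
[-0.069, -0.05, 0.096] [[412. 386.]]
[-0.069, 0, 0.096] [[345. 336.]]
[-0.069, 0.05, 0.096] [[281. 289.]]
```

>>> drive_tool --commands '[[[0.05, 0.005, 0], [0, 0, 0], 0.21], [[0.1, 0.01, 0], [0, 0, 0], 0.21], [[0.15, 0.017, 0], [0, 0, 0], 0.21], [[0.168, 0.0175, 0], [0, 0, 0], 0.21], [[0.168, 0.0175, 0], [0, 0, 0], 0.21]]'

```text
clock: 18.12
tcp_pos: [0.4288, 0.1828, 0.1997]
tool_rot: [0.447, -3.107, 0.0]
wrist_force: [0.6, 0.4, 0.3]
opening: 0.0181
grip_force: 0.0
```

Run:
```python
from h import *
to(BO+BR@[-.197,.014,.09])
t=snap('top','t7')['frame'][:,:,::-1]
cv2.imwrite('pics/m8.png',cv2.resize(t[130:250,165:325],(800,600),interpolation=3))
```

```text
t 18.125 tcp [0.4288 0.1828 0.1997] bin [-0.1972  0.0143  0.1997] yaw_y 106.4 F [0.6 0.4 0.3] op 0.0181
shift [-0.0005 -0.0004  0.1097]
```

View pics/m8.png

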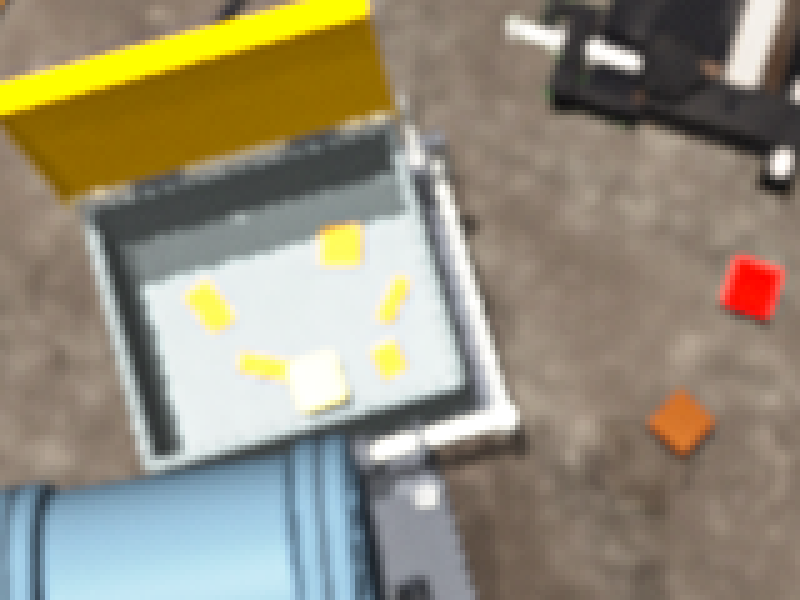

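The top view shows the slug (318,380) on the bin floor among the offcuts, with the lid open. Now I unhook the treadle.

>>> drive_tool --commands '[[[0, 0, 0.04], [0, 0, 0], 0.21], [[0, 0, 0.08], [0, 0, 0], 0.21], [[0, 0, 0.11], [0, 0, 0], 0.21], [[0, 0, 0.12], [0, 0, 0], 0.21], [[0, 0, 0.126], [0, 0, 0], 0.21], [[0, 0, 0.13], [0, 0, 0], 0.21], [[0, 0, 0.132], [0, 0, 0], 0.21], [[0, 0, 0.132], [0, 0, 0], 0.21]]'

```text
clock: 19.18
tcp_pos: [0.4309, 0.1831, 0.0693]
tool_rot: [-0.447, 3.109, 0.0]
wrist_force: [-0.0, -1.0, -0.0]
opening: 0.0179
grip_force: 0.0
```

>>> drive_tool --commands '[[[0, 0, 0.001], [0, 0, 0], 0.21], [[0, 0, 0.002], [0, 0, 0], 0.21], [[0, 0, 0.003], [0, 0, 0], 0.21], [[0, 0, 0.004], [0, 0, 0], 0.21]]'

```text
clock: 19.68
tcp_pos: [0.4307, 0.183, 0.065]
tool_rot: [-0.447, 3.109, -0.0]
wrist_force: [-0.7, -1.0, 6.0]
opening: 0.0177
grip_force: 2.9
```

>>> drive_tool --commands '[[[0, 0, 0.001], [0, 0, 0], 0.21], [[0, 0, 0.002], [0, 0, 0], 0.21], [[0, 0, 0.003], [0, 0, 0], 0.21], [[0, 0, 0.004], [0, 0, 0], 0.21]]'

```text
clock: 20.18
tcp_pos: [0.4314, 0.1827, 0.0616]
tool_rot: [-0.447, 3.108, -0.001]
wrist_force: [-0.8, -2.9, 7.3]
opening: 0.0179
grip_force: 4.2
```

>>> drive_tool --commands '[[[0, 0, 0.001], [0, 0, 0], 0.21], [[0, 0, 0.002], [0, 0, 0], 0.21]]'

```text
clock: 20.42
tcp_pos: [0.4318, 0.1827, 0.0597]
tool_rot: [-0.447, 3.107, -0.001]
wrist_force: [1.0, -2.0, 8.6]
opening: 0.0178
grip_force: 4.1
```

>>> drive_tool --commands '[[[0, 0, 0.001], [0, 0, 0], 0.21], [[0, 0, 0.0015], [0, 0, 0], 0.21]]'

```text
clock: 20.68
tcp_pos: [0.4321, 0.1828, 0.0583]
tool_rot: [-0.447, 3.106, -0.001]
wrist_force: [-0.1, -2.1, 8.0]
opening: 0.018
grip_force: 4.1
```

>>> drive_tool --commands '[[[0, 0, 0.0007], [0, 0, 0], 0.21], [[0, 0, 0.0007], [0, 0, 0], 0.21]]'

```text
clock: 20.92
tcp_pos: [0.4322, 0.1828, 0.0578]
tool_rot: [-0.447, 3.106, -0.001]
wrist_force: [-0.5, -2.5, 9.4]
opening: 0.0179
grip_force: 4.8
```

>>> drive_tool --commands '[[[0, 0, 0.0007], [0, 0, 0], 0.21], [[0, -0.002, 0.0007], [0, 0, 0], 0.21], [[0, -0.004, 0.0007], [0, 0, 0], 0.21], [[0, -0.006, 0.0007], [0, 0, 0], 0.21]]'

```text
clock: 21.42
tcp_pos: [0.4338, 0.1775, 0.0573]
tool_rot: [-0.447, 3.106, 0.0]
wrist_force: [-0.7, -0.0, 11.8]
opening: 0.0182
grip_force: 5.5
```

>>> drive_tool --commands '[[[0, -0.002, 0], [0, 0, 0], 0.21], [[0, -0.004, 0], [0, 0, 0], 0.21], [[0, -0.006, 0], [0, 0, 0], 0.21]]'

```text
clock: 21.8
tcp_pos: [0.4354, 0.1719, 0.0573]
tool_rot: [-0.446, 3.106, 0.001]
wrist_force: [-1.1, 1.1, 11.4]
opening: 0.018
grip_force: 5.6
```

>>> drive_tool --commands '[[[0, -0.002, 0], [0, 0, 0], 0.21], [[0, -0.004, 0], [0, 0, 0], 0.21], [[0, -0.006, 0], [0, 0, 0], 0.21]]'

```text
clock: 22.18
tcp_pos: [0.4365, 0.167, 0.0572]
tool_rot: [-0.445, 3.107, 0.003]
wrist_force: [-3.2, 6.9, 11.6]
opening: 0.0178
grip_force: 5.8
```

The treadle came back right and is at its stop. I ease it up.

>>> drive_tool --commands '[[[0, 0, -0.001], [0, 0, 0], 0.21], [[0, 0, -0.002], [0, 0, 0], 0.21], [[0, 0, -0.004], [0, 0, 0], 0.21], [[0, 0, -0.006], [0, 0, 0], 0.21], [[0, 0, -0.008], [0, 0, 0], 0.21]]'

```text
clock: 22.8
tcp_pos: [0.4351, 0.1665, 0.0644]
tool_rot: [0.447, -3.109, -0.002]
wrist_force: [-3.9, 3.9, 7.6]
opening: 0.0178
grip_force: 3.8
```

>>> drive_tool --commands '[[[0, 0, -0.002], [0, 0, 0], 0.21], [[0, 0, -0.004], [0, 0, 0], 0.21]]'

```text
clock: 23.05
tcp_pos: [0.4347, 0.1664, 0.0683]
tool_rot: [0.447, -3.108, -0.002]
wrist_force: [-4.2, 2.5, 7.2]
opening: 0.0181
grip_force: 3.9
```

>>> drive_tool --commands '[[[0, 0, -0.002], [0, 0, 0], 0.21], [[0, 0, -0.004], [0, 0, 0], 0.21], [[0, 0, -0.006], [0, 0, 0], 0.21], [[0, 0, -0.008], [0, 0, 0], 0.21], [[0, 0, -0.01], [0, 0, 0], 0.21], [[0, 0, -0.012], [0, 0, 0], 0.21], [[0, 0, -0.014], [0, 0, 0], 0.21], [[0, 0, -0.016], [0, 0, 0], 0.21]]'

```text
clock: 24.05
tcp_pos: [0.4341, 0.1662, 0.0841]
tool_rot: [0.447, -3.107, -0.001]
wrist_force: [-5.5, 1.7, 7.1]
opening: 0.0177
grip_force: 3.8
```

>>> drive_tool --commands '[[[0, 0, -0.002], [0, 0, 0], 0.21], [[0, 0, -0.004], [0, 0, 0], 0.21], [[0, 0, -0.006], [0, 0, 0], 0.21], [[0, 0, -0.008], [0, 0, 0], 0.21], [[0, 0, -0.01], [0, 0, 0], 0.21], [[0, 0, -0.012], [0, 0, 0], 0.21], [[0, 0, -0.014], [0, 0, 0], 0.21], [[0, 0, -0.016], [0, 0, 0], 0.21]]'

```text
clock: 25.05
tcp_pos: [0.4355, 0.1664, 0.1004]
tool_rot: [-0.447, 3.109, 0.002]
wrist_force: [-2.2, 3.8, 7.0]
opening: 0.0183
grip_force: 2.8
```

>>> drive_tool --commands '[[[0, 0, -0.002], [0, 0, 0], 0.21], [[0, 0, -0.004], [0, 0, 0], 0.21], [[0, 0, -0.006], [0, 0, 0], 0.21], [[0, 0, -0.008], [0, 0, 0], 0.21], [[0, 0, -0.01], [0, 0, 0], 0.21], [[0, 0, -0.012], [0, 0, 0], 0.21]]'

```text
clock: 25.8
tcp_pos: [0.4368, 0.1658, 0.1125]
tool_rot: [-0.447, 3.107, -0.0]
wrist_force: [4.8, 2.4, 2.7]
opening: 0.0181
grip_force: 2.5
```

>>> drive_tool --commands '[[[0, 0, -0.0015], [0, 0, 0], 0.21], [[0, 0, -0.003], [0, 0, 0], 0.21], [[0, 0, -0.0045], [0, 0, 0], 0.21], [[0, 0, -0.006], [0, 0, 0], 0.21]]'

```text
clock: 26.3
tcp_pos: [0.4359, 0.1655, 0.118]
tool_rot: [-0.447, 3.109, -0.001]
wrist_force: [4.1, 0.7, 4.5]
opening: 0.0182
grip_force: 2.6
```

>>> drive_tool --commands '[[[0, 0, -0.0015], [0, 0, 0], 0.21], [[0, 0, -0.003], [0, 0, 0], 0.21], [[0, 0, -0.0045], [0, 0, 0], 0.21], [[0, 0, -0.006], [0, 0, 0], 0.21], [[0, 0, -0.008], [0, 0, 0], 0.21]]'

```text
clock: 26.92
tcp_pos: [0.4342, 0.1655, 0.1252]
tool_rot: [0.447, -3.106, 0.0]
wrist_force: [0.6, 0.2, -0.5]
opening: 0.0182
grip_force: 0.0
```

The arm is off the treadle. I retreat upward, check, and hand in if the lid is shut.

>>> drive_tool --commands '[[[0, 0, -0.04], [0, 0, 0], 0.21], [[0, 0, -0.09], [0, 0, 0], 0.21], [[0.02, -0.05, -0.12], [0, 0, 0], 0.21], [[0.04, -0.1, -0.13], [0, 0, 0], 0.21], [[0.05, -0.15, -0.13], [0, 0, 0], 0.21], [[0.05, -0.2, -0.13], [0, 0, 0], 0.21], [[0.05, -0.2, -0.13], [0, 0, 0], 0.21], [[0.05, -0.2, -0.13], [0, 0, 0], 0.21]]'

```text
clock: 27.92
tcp_pos: [0.4433, -0.0399, 0.2554]
tool_rot: [0.445, -3.108, -0.002]
wrist_force: [-0.5, -0.0, 0.7]
opening: 0.0182
grip_force: 0.0
```

Run:
```python
from h import *
st(); a=snap('scene','s9')['frame'][:,:,::-1]; b=cv2.imread('pics/scene0.png')
cv2.imwrite('pics/m9.png',np.vstack([cv2.resize(x[100:240,160:360],(429,300),interpolation=3) for x in(b,a)]))
d=cv2.absdiff(a,b).max(2); print('treadle/lid diff',d[105:215,180:330].mean(),(d[105:215,180:330]>40).sum(),'alu',d[310:345,300:345].max(),'steel',d[280:310,243:270].max())
```

```text
t 27.925 tcp [ 0.4433 -0.0399  0.2554] bin [-0.2458 -0.2035  0.2554] yaw_y 106.3 F [-0.5 -0.   0.7] op 0.0182
treadle/lid diff 28.792666666666666 2887 alu 21 steel 94
```

View pics/m9.png

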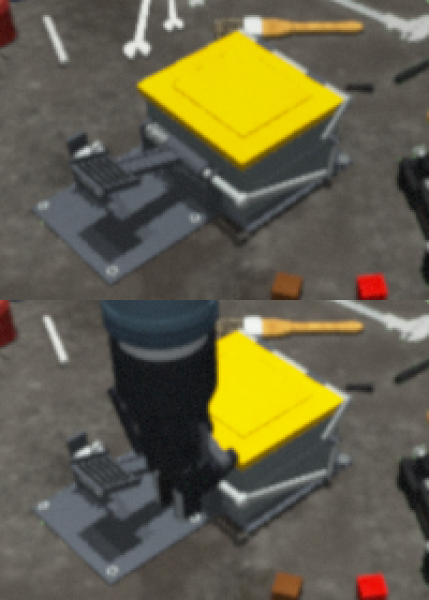

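The lid is shut and the treadle (100,475) is up at its original place, matching the start picture above it. The steel patch differs only by what looks like the arm's shadow, as the arm never went near that block.

```bash
python3 -c "
from plant import env
print(env.close_job())"
```

```text
the job is handed in; nothing more can be done
None
```

The job is handed in at about 28 s of the 72 s: the slug is in the bin, and the last picture shows the lid shut and the treadle up and back to the right. The highest force I read on the treadle was about 20 N (limit 22 N), and the judge returned no verdict.

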